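# Find the loose clamp screw, snug it and cap it

### The job

One of the three black T-knob clamp screws on the plywood board has worked loose. Feel for it by giving the knobs a gentle clockwise turn, never straining any of them: the two tight ones must stay as they are, and the loose one is to be turned clockwise until it just comes up firm. Then flag it: set the red warning cap over that knob, upright with its rim down on the board, let go, and leave the other things on the bench alone.

Things in the scene. Friction and masses are not known exactly. Their poses are not given: they have to be found in the camera images.
- board: Plywood fixture board fixed to the bench, 120 x 380 x 18 mm, long side along its own y, with an aluminium strip down the middle; origin at the centre of its underside. The three clamp screws stand in a row on the strip, about 125 mm apart.
- knob_p_grip (a point): Centre of the black T-knob of one of three like clamp screws (random order along the board): an upright bar 56 mm long (point x), 14 mm thick (point y, pinch here from above), 26 mm high, its top 63 mm above the bench. On the vertical turning axis, 50 mm above the bench. Below the bar: hub of 10 mm radius, rubber ring of 24 mm and foot of 22 mm radius up to 27 mm above the bench; board top 19 mm.
- knob_p_end (a point): Middle of the end face of this knob's bar, on the side of the white mark, 28 mm from the axis.
- foot_p_rim (a point): Yellow dot on the rim of this screw's steel foot, 20 mm from the axis, 25 mm above the bench. The foot sits on a rubber ring and twists with the torque on the knob, 0.25 rad per N m, springing back (0.1 rad at 0.4 N m is too much). A tight knob does not turn on its foot below 0.5 N m; the loose one turns at about 0.05 N m, and comes up firm 0.6 to 1.1 rad clockwise of its start.
- knob_q_grip (a point): Centre of the black T-knob of one of three like clamp screws (random order along the board): an upright bar 56 mm long (point x), 14 mm thick (point y, pinch here from above), 26 mm high, its top 63 mm above the bench. On the vertical turning axis, 50 mm above the bench. Below the bar: hub of 10 mm radius, rubber ring of 24 mm and foot of 22 mm radius up to 27 mm above the bench; board top 19 mm.
- knob_q_end (a point): Middle of the end face of this knob's bar, on the side of the white mark, 28 mm from the axis.
- foot_q_rim (a point): Yellow dot on the rim of this screw's steel foot, 20 mm from the axis, 25 mm above the bench. The foot sits on a rubber ring and twists with the torque on the knob, 0.25 rad per N m, springing back (0.1 rad at 0.4 N m is too much). A tight knob does not turn on its foot below 0.5 N m; the loose one turns at about 0.05 N m, and comes up firm 0.6 to 1.1 rad clockwise of its start.
- knob_r_grip (a point): Centre of the black T-knob of one of three like clamp screws (random order along the board): an upright bar 56 mm long (point x), 14 mm thick (point y, pinch here from above), 26 mm high, its top 63 mm above the bench. On the vertical turning axis, 50 mm above the bench. Below the bar: hub of 10 mm radius, rubber ring of 24 mm and foot of 22 mm radius up to 27 mm above the bench; board top 19 mm.
- knob_r_end (a point): Middle of the end face of this knob's bar, on the side of the white mark, 28 mm from the axis.
- foot_r_rim (a point): Yellow dot on the rim of this screw's steel foot, 20 mm from the axis, 25 mm above the bench. The foot sits on a rubber ring and twists with the torque on the knob, 0.25 rad per N m, springing back (0.1 rad at 0.4 N m is too much). A tight knob does not turn on its foot below 0.5 N m; the loose one turns at about 0.05 N m, and comes up firm 0.6 to 1.1 rad clockwise of its start.
- cap_post (a point): Loose red warning cap, about 80 g: an upside-down cup 82 mm across, 60 mm high with a white stripe, hollow and open below (inside 74 mm across, 55 mm deep), with a round upright grip post on top, 20 mm across and 36 mm high. On the post, on the cap's axis, 82 mm above its lower rim, 14 mm below the post's top; z up.
- tape_measure: Yellow tape measure standing on the bench, 37 x 83 x 68 mm; bystander; origin at the centre of its underside.
- sample_tin: Small paint tin, 66 mm across, 85 mm high; bystander; origin at the centre of its underside.
- cap: The same red cap; origin at the centre of its lower rim.
There are look-alikes about, which are no part of the job. Of the things that look like the cap, take the one that is farthest from the robot's base at the start.

How it is judged:
By the outcome, as a careful person would: the job done as asked, in the order asked, and still so for the second after the job is handed in, with the robot touching nothing.
It also fails if it takes over 72 s, if anything falls off the work surface, if the arm or the gripper's body presses on something with over 40 N, if the wrist force passes 120 N, or if a joint passes its speed limit or range.

### The arm

A 6-joint arm with a two-finger parallel gripper is mounted at the origin on a cart in front of the work surface, level with it; the furniture and walls round the work are solid. World frame = base frame: x ahead of the robot, y to its left, z up, the work surface at z = 0. Lengths are in m, angles in rad, forces in N, time in s.
With the tool pointing down it reaches from about 0.375 to 0.975 m from the base axis. Payload 3.8 kg.
Tool frame: the origin (TCP) lies on the centre line of the jaws, within the pads' length; the fingertips stand 19 mm ahead of it and the grasp point (between the pads) is the TCP (robot.tcp_to_tips is the y of the fingertips in the tool frame, in m); y points along the fingers, x is the direction in which the jaws open and shut, and the axes are right-handed (so a half turn about y gives the same grasp; the last joint's range is limited). The gripper opens to 88 mm and grips with 3 to 60 N. Pads are 18 mm wide; open, the fingers measure 123 mm over their backs; the gripper's body (75 mm by 187 mm) begins 45 mm behind the grasp point.
Start: joints at [1.111, 0.264, 1.604, -0, 1.274, -0.037], TCP at [0.277, 0.616, 0.258] pointing down, gripper open.
Joint ranges: [-2.63, 2.63], [-0.94, 2.18], [0.31, 2.57], [-1.31, 4.45], [0, 2.66], [-2.55, 2.55]. Speed limits (rad/s): [2.57, 2.57, 3.14, 3.14, 3.14, 3.14].

### API

Orientations are given as a rotation vector (axis times angle).
In Python, from plant import robot gives the robot as it stands.
- The arm moves only by the tool servo_tool, never from a script. Its argument "targets" is text: rows parted by semicolons, each of 6 numbers parted by spaces: the shift along the tool's x, y, z as a fraction of full scale, then the turn, a rotation vector about the tool's x, y, z as a fraction of full scale. In form: x y z wx wy wz; .... A call has exactly 8 rows; each row is the pose to reach, as a shift and turn from the pose commanded when the call began, along the tool's axes at that moment; what a row does not reach only later rows make up. Full scale, the value 1, is 0.08 m for a shift and 30 degrees for a turn. A row lasts 1/8 s, in which the tool goes at most 62.5 mm and 10.7 degrees, less where a joint would pass 70% of its speed; a pose out of reach is approached as far as the arm can. A call with a number of a shift or a turn outside -1 to 1 is refused whole. A call with a gripper value outside its range is refused whole. "fingers" is the closure in counts, from 0 (fully open) to 255 (shut), set as the call begins (left out, the last holds). The fingers move at their own pace and stop on an object; the grip force is fixed at half the most. Time passes only in rows, so rows that repeat a pose let the fingers close, or fill a call up. It gives the time, the measured TCP pose, the force and the opening at its end, in the units of the state.
- robot.observe(): the state, without advancing time (a new reading comes with each control period).
- robot.grab_frame(name): name is "scene" or "top" or "wrist"; returns (picture, depth): 420x560x3 uint8, blue, green, red; 420x560 float32, m along the optical axis (not along the pixel's ray), 0 where there is no reading.
- robot.camera_info(name): a dict with "fx", "fy", "cx", "cy" (pixels), "extrinsics" (4x4, takes a point from camera to world coordinates); the wrist camera has in their place "T_tool_cam" (4x4, takes a point from camera to tool coordinates, whose origin is the TCP and whose axes are the tool frame's). Camera axes: x right, y down, z forward; pixel columns grow to the right and rows downward; lengths in m; the calibration is good to about 2 mm. The wrist camera is an equidistant fisheye: a pixel r from the principal point sees the ray r / f radians off the axis. A picture is of the moment at which its call begins: read the wrist's pose just before it. camera_info takes no time and is no camera call.
- robot.job_done(): hands the job in, once; it reports no verdict.
The state is a dict: "clock": time; "joint_positions": joint angles; "qvel": joint speeds; "tau": joint torques, N m; "position": TCP position; "eef_rot": TCP orientation; "ft_force": force on the tool from outside, world axes, zero at the start; "moment": the same for the moment, N m; "gripper_width": finger opening in m.
Only numpy, scipy, OpenCV 4.12 (cv2) and the standard library are available. Lean on these libraries where they do the work, as an engineer would, in place of code of your own. Each camera call takes 0.05 s, during which the arm holds its last target.

## Working session

There is one attempt and no reset: what is moved stays moved. The work goes in short steps, Python scripts to look and compute and a tool call to move; the robot and the scene stay as the last step left them, time stands still between calls to the robot, and variables do not carry over. Pictures are saved under pics/ and viewed, and the job is handed in when it is done.

Besides the shell and the picture viewer there is one more tool, called after "Request:" as name(argument=value, ...) on one line, values as JSON. servo_tool: Moves the arm, as the interface text tells. Shift numbers are shares of 0.08 m and turn numbers shares of 30 degrees, none past 1 either way. Its arguments: {"type":"object","properties":{"targets":{"type":"string"},"fingers":{"type":"number"}},"required":["targets"]}

```bash
ls; mkdir -p pics; python3 - <<'E'
from plant import robot
import cv2,numpy as np
print(robot.observe())
for n in ["scene","top","wrist"]:
    im,d=robot.grab_frame(n); cv2.imwrite(f"pics/{n}0.png",im); np.save(f"pics/{n}0.npy",d); print(n,robot.camera_info(n))
print(robot.tcp_to_tips)
E
```

```text
pics
{'clock': 0.0, 'joint_positions': array([ 1.11107065e+00,  2.64726962e-01,  1.60535917e+00, -2.07888308e-06,
        1.27371732e+00, -3.68821831e-02]), 'qvel': array([-4.04212714e-04, -1.35202033e-04, -6.12518345e-04,  9.48281871e-04,
        2.15794194e-05, -7.33330994e-04]), 'tau': array([ 4.43997283e-05, -5.02114427e+01, -3.56877065e+01,  7.28647644e-02,
        2.93207460e-02, -1.56374349e-04]), 'position': array([0.27668339, 0.61495266, 0.25641363]), 'eef_rot': array([-1.38122785, -0.89093058,  0.89405116]), 'ft_force': array([ 0.01268837, -0.01682678, -0.63072538]), 'moment': array([-0.03747639, -0.02600514,  0.03110066]), 'gripper_width': 0.08813587338046103}
scene {'fx': 497.3554347310194, 'fy': 497.3554347310194, 'cx': 282.3167391785393, 'cy': 220.27420586298246, 'extrinsics': array([[ 0.75853184, -0.5104963 ,  0.4049975 , -0.06969783],
       [-0.65162572, -0.59771696,  0.46703143, -0.60588129],
       [ 0.00365606, -0.618165  , -0.78603986,  1.07113802],
       [ 0.        ,  0.        ,  0.        ,  1.        ]])}
top {'fx': 382.7839376364012, 'fy': 382.7839376364012, 'cx': 273.3773585917135, 'cy': 202.68686231541795, 'extrinsics': array([[-0.02389693, -0.99675955,  0.07680709,  0.38551939],
       [-0.99968064,  0.02445713,  0.00636118, -0.03244606],
       [-0.00821905, -0.07663055, -0.99702568,  1.21585062],
       [ 0.        ,  0.        ,  0.        ,  1.        ]])}
wrist {'fx': 325.19226210127806, 'fy': 325.19226210127806, 'cx': 281.3260120801405, 'cy': 209.22802747029885, 'T_tool_cam': array([[ 9.99998437e-01, -2.29738383e-04,  1.75321924e-03,
         1.96159078e-04],
       [-1.74833534e-03, -2.76701380e-01,  9.60954364e-01,
        -1.26329718e-01],
       [ 2.64350081e-04, -9.60955927e-01, -2.76701350e-01,
         7.06591322e-02],
       [ 0.00000000e+00,  0.00000000e+00,  0.00000000e+00,
         1.00000000e+00]])}
0.019
```

View pics/scene0.png

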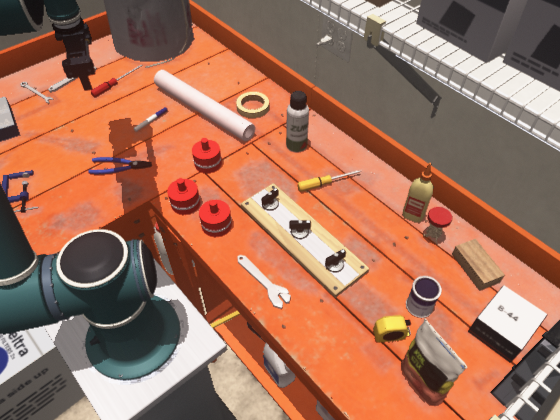

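View pics/top0.png

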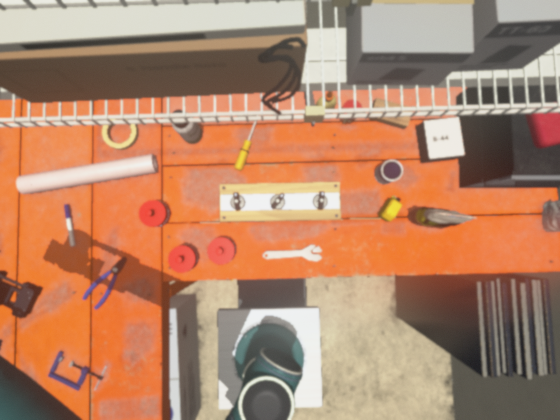

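View pics/wrist0.png

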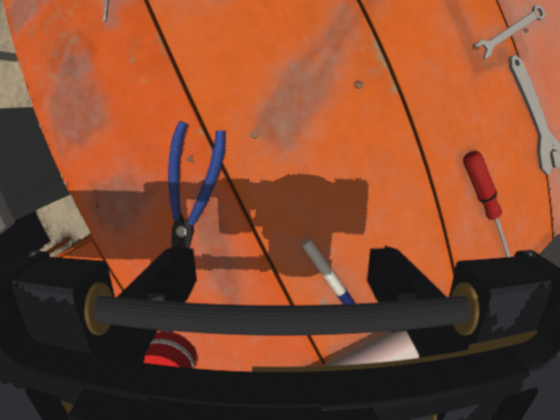

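The scene shows three red caps at (206,154), (183,195) and (215,216), plus a red disc-like thing at (440,217). The knobs are at (269,197), (300,226) and (336,259). Next I'll measure them and crop in close.

```bash
cat > h.py <<'E'
import cv2,numpy as np
from scipy.spatial.transform import Rotation as R
from plant import robot
def world(name,u,v,z,info=None):
    c=info or robot.camera_info(name); T=c["extrinsics"]
    r=np.array([(u-c["cx"])/c["fx"],(v-c["cy"])/c["fy"],1.])
    return T[:3,3]+T[:3,:3]@(r*z)
def cloud(name,d):
    c=robot.camera_info(name);T=c["extrinsics"]
    v,u=np.mgrid[:d.shape[0],:d.shape[1]]
    P=np.stack([(u-c["cx"])/c["fx"]*d,(v-c["cy"])/c["fy"]*d,d],-1)
    return P@T[:3,:3].T+T[:3,3]
def proj(name,p):
    c=robot.camera_info(name);T=c["extrinsics"]
    q=T[:3,:3].T@(np.array(p)-T[:3,3]); return c["fx"]*q[0]/q[2]+c["cx"],c["fy"]*q[1]/q[2]+c["cy"]
E
python3 - <<'E'
from h import *
for n in ["scene","top"]:
    im=cv2.imread(f"pics/{n}0.png");d=np.load(f"pics/{n}0.npy");P=cloud(n,d)
    hsv=cv2.cvtColor(im,cv2.COLOR_BGR2HSV)
    m=(((hsv[...,0]<4)|(hsv[...,0]>174))&(hsv[...,1]>150)&(d>0)).astype(np.uint8)
    k,l,s,c=cv2.connectedComponentsWithStats(m)
    for i in range(1,k):
        if s[i,4]>60:
            q=P[l==i]; t=q[q[:,2]>np.percentile(q[:,2],95)-.004]
            print(n,c[i].round(),s[i,4],'min',q.min(0).round(3),'max',q.max(0).round(3),'med',np.median(q,0).round(3))
im=cv2.imread("pics/scene0.png")
cv2.imwrite("pics/c1.png",cv2.resize(im[170:300,230:380],None,fx=5,fy=4.6,interpolation=cv2.INTER_CUBIC))
cv2.imwrite("pics/c2.png",cv2.resize(im[130:260,160:460],None,fx=2.6,fy=2.6,interpolation=cv2.INTER_CUBIC))
im=cv2.imread("pics/top0.png")
cv2.imwrite("pics/c3.png",cv2.resize(im[165:275,130:350],None,fx=3.6,fy=3.6,interpolation=cv2.INTER_CUBIC))
E
```

```text
scene [103.  87.] 197 min [0.26  0.557 0.007] max [0.436 0.877 0.242] med [0.381 0.848 0.023]
scene [206. 152.] 608 min [ 0.411  0.299 -0.002] max [0.506 0.447 0.1  ] med [0.447 0.332 0.059]
scene [208. 168.] 105 min [ 0.412  0.299 -0.001] max [0.478 0.344 0.024] med [0.434 0.308 0.011]
scene [183. 193.] 718 min [ 0.273  0.209 -0.004] max [0.356 0.35  0.1  ] med [0.308 0.243 0.059]
scene [211. 214.] 884 min [ 0.273  0.092 -0.002] max [0.4   0.254 0.1  ] med [0.326 0.128 0.058]
scene [413. 210.] 87 min [ 0.737 -0.216  0.032] max [ 0.754 -0.178  0.066] med [ 0.746 -0.198  0.049]
scene [439. 217.] 386 min [ 0.717 -0.301 -0.001] max [ 0.837 -0.209  0.097] med [ 0.744 -0.272  0.091]
scene [218. 232.] 98 min [ 0.294  0.093 -0.002] max [0.36  0.144 0.024] med [0.317 0.1   0.012]
top [547. 129.] 755 min [ 0.574 -0.709  0.309] max [ 0.648 -0.646  0.333] med [ 0.613 -0.673  0.328]
top [153. 213.] 516 min [0.416 0.303 0.044] max [0.489 0.38  0.1  ] med [0.451 0.338 0.061]
top [221. 250.] 519 min [0.3   0.096 0.053] max [0.372 0.174 0.101] med [0.336 0.133 0.061]
top [182. 258.] 533 min [0.276 0.215 0.047] max [0.351 0.293 0.102] med [0.314 0.25  0.061]
```

View pics/c1.png

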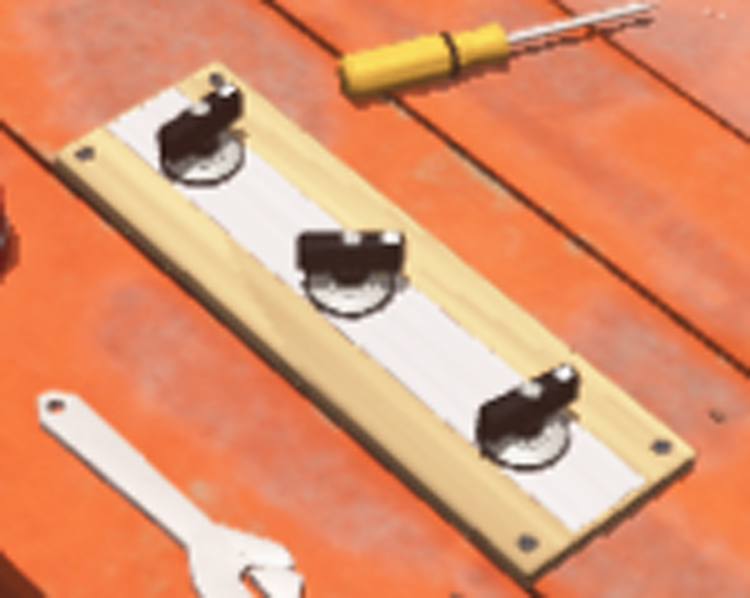

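View pics/c2.png

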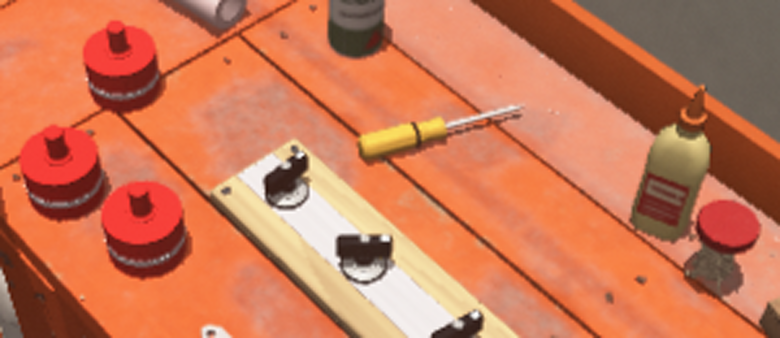

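View pics/c3.png

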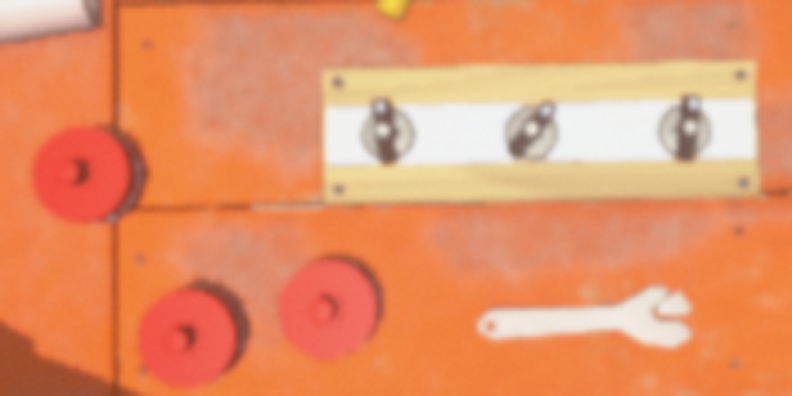

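```bash
python3 - <<'E'
from h import *
for n in ["scene","top"]:
    im=cv2.imread(f"pics/{n}0.png");d=np.load(f"pics/{n}0.npy");P=cloud(n,d)
    m=((P[...,2]>.045)&(P[...,2]<.075)&(P[...,0]>.4)&(P[...,0]<.6)&(P[...,1]>-.25)&(P[...,1]<.2)&(d>0)).astype(np.uint8)
    k,l,s,c=cv2.connectedComponentsWithStats(m)
    for i in range(1,k):
        if s[i,4]>10:
            q=P[l==i]; xy=q[:,:2]; (cx,cy),(w,h),a=cv2.minAreaRect(xy.astype(np.float32)*1000)
            w_,V=np.linalg.eigh(np.cov(xy.T)); v=V[:,1]*np.sign(V[0,1])
            print(n,c[i].round(),s[i,4],cx,cy,w,h,a,'axis deg',np.degrees(np.arctan2(v[1],v[0])),q[:,2].max(), xy.mean(0))
    t=((P[...,2]>.085)&(abs(P[...,0]-.45)<.06)&(abs(P[...,1]-.34)<.06)&(d>0))
    print('post',P[t].mean(0),P[t].max(0),t.sum())
    im2=im.copy()
    o=robot.observe()
T=R.from_rotvec(o['eef_rot']).as_matrix();print(T)
E
```

```text
scene [270. 196.] 136 484.083251953125 82.94136047363281 57.269866943359375 16.852317810058594 3.6913979053497314 axis deg 4.15516617057245 0.06599941038795709 [0.48132584 0.08179201]
scene [300. 224.] 166 481.1947021484375 -40.341644287109375 17.1679744720459 52.36608123779297 51.53020095825195 axis deg -38.26772955001201 0.06786461444297087 [ 0.47989585 -0.04272876]
scene [336. 257.] 164 479.23736572265625 -174.4090118408203 15.93717098236084 56.89460372924805 80.95262908935547 axis deg -9.27742491948902 0.06696520294311248 [ 0.47713904 -0.17527659]
post [0.45139168 0.33849419 0.09296754] [0.46390002 0.35030629 0.10006456] 46
top [321. 200.] 94 479.68109130859375 -169.64744567871094 14.613472938537598 55.40990447998047 79.9831771850586 axis deg -9.402943783387572 0.06850616732257175 [ 0.47922893 -0.16915323]
top [236. 201.] 91 482.9423522949219 87.35307312011719 54.5992431640625 13.677712440490723 5.858798980712891 axis deg 5.173098540760347 0.0705177643487529 [0.48314813 0.08680237]
top [277. 201.] 87 480.8670959472656 -36.483394622802734 13.817157745361328 54.15351104736328 50.23408889770508 axis deg -40.01273419227954 0.06786000389991576 [ 0.48049295 -0.03675031]
post [0.45311242 0.34244399 0.09564757] [0.46238117 0.35269589 0.09959885] 42
[[ 4.10337457e-01 -7.79481945e-04 -9.11933421e-01]
 [ 9.11932071e-01 -1.57025225e-03  4.10338192e-01]
 [-1.75181672e-03 -9.99998463e-01  6.65012693e-05]]
```

Four look-alike candidates in the scene picture:
- (206,154): cap, 0.565 m from the base
- (183,195): cap, 0.40 m
- (215,216): cap, 0.36 m
- (440,217): jar with a red lid, not a cap; the crop shows glass

I'm taking the cap at (206,154), world ≈ (0.452, 0.340). Next I'll travel to hover over the first knob.

Request:
servo_tool(targets="-0.12 0 -0.12 0 0 0;-0.25 0 -0.25 0 0 0;-0.37 0 -0.37 0 0 0;-0.5 0 -0.5 0 0 0;-0.62 0 -0.62 0 0 0;-0.75 0 -0.75 0 0 0;-0.87 0 -0.87 0 0 0;-1 0 -1 0 0 0", fingers=0)

```text
clock: 1.15
position: [0.3174, 0.5089, 0.2577]
eef_rot: [-1.38, -0.892, 0.892]
ft_force: [-0.6, -0.1, -1.1]
gripper_width: 0.0878
```

Request:
servo_tool(targets="-0.12 0 -0.12 0 0 0;-0.25 0 -0.25 0 0 0;-0.37 0 -0.37 0 0 0;-0.5 0 -0.5 0 0 0;-0.62 0 -0.62 0 0 0;-0.75 0 -0.75 0 0 0;-0.87 0 -0.87 0 0 0;-1 0 -1 0 0 0")

```text
clock: 2.15
position: [0.3576, 0.4032, 0.2577]
eef_rot: [-1.38, -0.893, 0.892]
ft_force: [0.3, -0.5, -0.4]
gripper_width: 0.0878
```

Request:
servo_tool(targets="-0.12 0 -0.12 0 0 0;-0.25 0 -0.25 0 0 0;-0.37 0 -0.37 0 0 0;-0.5 0 -0.5 0 0 0;-0.62 0 -0.62 0 0 0;-0.75 0 -0.75 0 0 0;-0.87 0 -0.87 0 0 0;-1 0 -1 0 0 0")

```text
clock: 3.15
position: [0.3977, 0.2974, 0.2577]
eef_rot: [-1.38, -0.892, 0.892]
ft_force: [-0.0, 0.1, 0.9]
gripper_width: 0.0882
```

Request:
servo_tool(targets="-0.12 0 -0.12 0 0 0;-0.25 0 -0.25 0 0 0;-0.37 0 -0.37 0 0 0;-0.5 0 -0.5 0 0 0;-0.62 0 -0.62 0 0 0;-0.75 0 -0.75 0 0 0;-0.87 0 -0.87 0 0 0;-1 0 -1 0 0 0")

```text
clock: 4.15
position: [0.4378, 0.1916, 0.2577]
eef_rot: [-1.38, -0.892, 0.892]
ft_force: [-0.2, -0.1, -0.0]
gripper_width: 0.0881
```

Request:
servo_tool(targets="-0.12 0.06 -0.12 0 -0.12 0;-0.25 0.12 -0.25 0 -0.25 0;-0.37 0.18 -0.37 0 -0.37 0;-0.5 0.25 -0.5 0 -0.5 0;-0.62 0.31 -0.62 0 -0.62 0;-0.75 0.37 -0.75 0 -0.75 0;-0.87 0.43 -0.87 0 -0.87 0;-1 0.5 -1 0 -0.97 0")

```text
clock: 5.15
position: [0.4779, 0.0858, 0.2176]
eef_rot: [-1.167, -1.273, 1.273]
ft_force: [0.3, -0.6, 0.2]
gripper_width: 0.0879
```

```bash
cat >> h.py <<'E'
def wpose(o):
    T=np.eye(4);T[:3,:3]=R.from_rotvec(o['eef_rot']).as_matrix();T[:3,3]=o['position'];return T
def wproj(p,T,c):
    W=T@c['T_tool_cam']; q=W[:3,:3].T@(np.array(p)-W[:3,3]); 
    th=np.arctan2(np.hypot(q[0],q[1]),q[2]); ph=np.arctan2(q[1],q[0])
    return np.array([c['cx']+c['fx']*th*np.cos(ph),c['cy']+c['fx']*th*np.sin(ph)])
def wpix(u,v,zw,T,c):  # pixel -> world at height zw
    W=T@c['T_tool_cam']; a=np.array([u-c['cx'],v-c['cy']])/c['fx']; th=np.hypot(*a)
    r=W[:3,:3]@np.r_[a/th*np.sin(th),np.cos(th)]; return W[:3,3]+r*(zw-W[2,3])/r[2]
def wcloud(d,T,c):
    v,u=np.mgrid[:d.shape[0],:d.shape[1]]; a=(u-c['cx'])/c['fx'];b=(v-c['cy'])/c['fy'];th=np.hypot(a,b)+1e-9
    k=np.tan(th)/th; P=np.stack([a*k*d,b*k*d,d],-1); W=T@c['T_tool_cam']; return P@W[:3,:3].T+W[:3,3]
def yaw(T): return np.degrees(np.arctan2(T[1,0],T[0,0]))
E
cat > wl.py <<'E'
import sys,pickle
from h import *
o=robot.observe();T=wpose(o);im,d=robot.grab_frame('wrist');n=sys.argv[1]
cv2.imwrite(f'pics/{n}.png',im);np.save(f'pics/{n}.npy',d);pickle.dump((o,T),open(f'pics/{n}.pkl','wb'))
print(o['clock'],o['position'],'yaw',yaw(T),'tilt',T[2],'j',o['joint_positions'].round(3),'F',o['ft_force'],'M',o['moment'],o['gripper_width'])
E
python3 wl.py w1; python3 - <<'E'
from h import *
import pickle
c=robot.camera_info('wrist');o,T=pickle.load(open('pics/w1.pkl','rb'));d=np.load('pics/w1.npy');P=wcloud(d,T,c)
m=((P[...,2]>.045)&(P[...,2]<.075)&(P[...,0]>.42)&(P[...,0]<.54)&(P[...,1]>-.25)&(P[...,1]<.2)&(d>0)).astype(np.uint8)
k,l,s,cc=cv2.connectedComponentsWithStats(m)
for i in range(1,k):
  if s[i,4]>30:
    xy=P[l==i][:,:2];print(cc[i],s[i,4],cv2.minAreaRect(xy.astype(np.float32)*1000),P[l==i][:,2].max())
E
```

```text
5.15 [0.47789863 0.08576042 0.21760641] yaw 94.98041129335486 tilt [ 6.09052217e-05 -9.99999987e-01 -1.51635660e-04  2.17606405e-01] j [ 0.126 -0.069  2.043  0.     1.167 -1.532] F [ 0.30516473 -0.61985576  0.2477424 ] M [ 0.0867886   0.04685718 -0.03350243] 0.08788313898060185
[ 48.84653465 179.91584158] 808 ((480.5907897949219, -169.2786102294922), (14.631017684936523, 55.565399169921875), 83.31310272216797) 0.06414571972178068
[153.94036697 189.51720183] 872 ((482.1790771484375, -36.803192138671875), (14.863495826721191, 55.75969314575195), 49.980857849121094) 0.06498042954185129
[282.00552486 202.59005525] 905 ((484.49169921875, 87.33186340332031), (55.2640266418457, 12.996179580688477), 5.0314226150512695) 0.06504194043429706
```

View pics/w1.png

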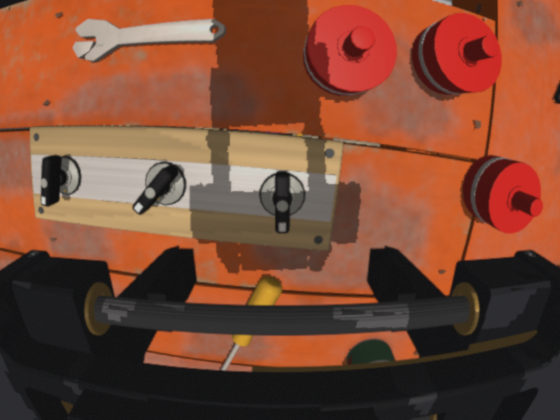

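The picture shows the wrist view with knob A at (282,202), B at (155,190) and C at (49,180). Wrist and fixed-camera measurements agree to within about 2 mm. I'll go down over A and look once more.

Request:
servo_tool(targets="0.01 0.2 -0.08 0 0 0;0.01 0.4 -0.08 0 0 0;0.01 0.6 -0.08 0 0 0;0.01 0.8 -0.08 0 0 0;0.01 1 -0.08 0 0 0;0.01 1 -0.08 0 0 0;0.01 1 -0.08 0 0 0;0.01 1 -0.08 0 0 0", fingers=120)

```text
clock: 6.2
position: [0.4846, 0.0881, 0.1385]
eef_rot: [-1.169, -1.273, 1.271]
ft_force: [-0.4, -0.2, 0.2]
gripper_width: 0.0464
```

```bash
cat > knob.py <<'E'
import sys,pickle
from h import *
n=sys.argv[1];x0,y0=map(float,sys.argv[2:4])
c=robot.camera_info('wrist');o,T=pickle.load(open(f'pics/{n}.pkl','rb'));d=np.load(f'pics/{n}.npy');P=wcloud(d,T,c)
im=cv2.imread(f'pics/{n}.png')
m=((P[...,2]>.056)&(P[...,2]<.072)&(abs(P[...,0]-x0)<.05)&(abs(P[...,1]-y0)<.05)&(d>0)).astype(np.uint8)
k,l,s,cc=cv2.connectedComponentsWithStats(m)
for i in range(1,k):
  if s[i,4]>60:
    q=P[l==i];xy=q[:,:2];print(cc[i],s[i,4],cv2.minAreaRect(xy.astype(np.float32)*1000),q[:,2].max())
    w,V=np.linalg.eigh(np.cov(xy.T));v=V[:,1]*np.sign(V[0,1]);print('pca',np.degrees(np.arctan2(v[1],v[0])))
h=cv2.cvtColor(im,cv2.COLOR_BGR2HSV)
m=((h[...,0]>20)&(h[...,0]<34)&(h[...,1]>150)&(h[...,2]>90)&(np.hypot(P[...,0]-x0,P[...,1]-y0)<.03)).astype(np.uint8)
k,l,s,cc=cv2.connectedComponentsWithStats(m)
for i in range(1,k):
  if s[i,4]>4:
    w=wpix(*cc[i],.025,T,c);print('yellow',cc[i].round(1),s[i,4],w.round(4),np.degrees(np.arctan2(w[1]-y0,w[0]-x0)).round(2),np.hypot(w[1]-y0,w[0]-x0))
E
python3 wl.py w2; python3 knob.py w2 .4845 .0873
```

```text
6.2 [0.48461684 0.08809125 0.13853771] yaw 94.87577628515885 tilt [ 5.63001383e-05 -9.99998668e-01 -1.63123888e-03  1.38537710e-01] j [ 0.129  0.027  2.108 -0.     1.005 -1.527] F [-0.39321166 -0.18152689  0.19969725] M [ 0.05131133 -0.00287385  0.03269149] 0.046386171743510375
[279.76470588 223.01348039] 1632 ((484.5206298828125, 87.19136047363281), (55.140342712402344, 13.90073299407959), 5.316858291625977) 0.06468006900293022
pca 5.021419801858841
```

View pics/w2.png

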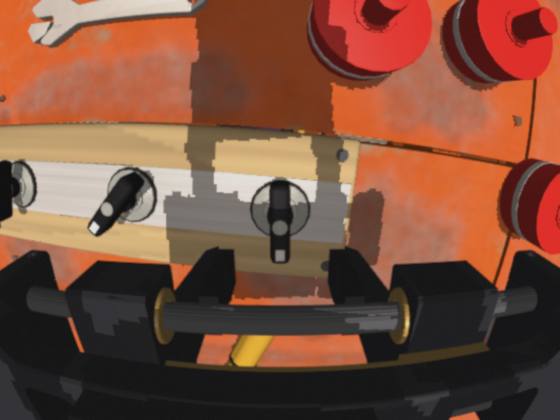

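The picture shows knob A at (280,222) between the fingers, with its white end mark at (280,255). The yaw of 5.0–5.3° matches the tool. Descending.

Request:
servo_tool(targets="-0.01 0.2 0 0 0 0;-0.01 0.4 0 0 0 0;-0.01 0.6 0 0 0 0;-0.01 0.8 0 0 0 0;-0.01 1 0 0 0 0;-0.01 1 0 0 0 0;-0.01 1 0 0 0 0;-0.01 1 0 0 0 0")

```text
clock: 7.25
position: [0.4848, 0.0873, 0.0585]
eef_rot: [-1.169, -1.273, 1.271]
ft_force: [0.1, -0.4, 0.4]
gripper_width: 0.0466
```

Request:
servo_tool(targets="0 0.04 0 0 0 0;0 0.04 0 0 0 0;0 0.04 0 0 0 0;0 0.04 0 0 0 0;0 0.04 0 0 0 0;0 0.04 0 0 0 0;0 0.04 0 0 0 0;0 0.04 0 0 0 0", fingers=255)

```text
clock: 8.25
position: [0.484, 0.087, 0.0546]
eef_rot: [-1.168, -1.272, 1.272]
ft_force: [0.7, -3.3, 2.6]
gripper_width: 0.0181
```

```bash
cat > st.py <<'E'
from h import *
o=robot.observe();T=wpose(o)
print(o['clock'],o['position'].round(4),'yaw',yaw(T).round(2),'tilt',T[2,:3].round(4),'j',o['joint_positions'].round(3),'F',o['ft_force'].round(2),'M',o['moment'].round(3),'w',o['gripper_width'],'tau6',o['tau'][5].round(3))
E
python3 st.py
```

```text
8.25 [0.484  0.087  0.0546] yaw 94.88 tilt [-4.e-04 -1.e+00  0.e+00] j [ 1.270e-01  1.450e-01  2.166e+00 -1.000e-03  8.310e-01 -1.528e+00] F [ 0.67 -3.29  2.59] M [-0.65   0.039  0.009] w 0.018051267143698386 tau6 -0.001
```

Request:
servo_tool(targets="0 0 0 0 0 0;0 0 0 0 0 0;0 0 0 0 0 0;0 0 0 0 0.03 0;0 0 0 0 0.06 0;0 0 0 0 0.1 0;0 0 0 0 0.1 0;0 0 0 0 0.1 0")

```text
clock: 9.25
position: [0.4841, 0.087, 0.0546]
eef_rot: [-1.194, -1.234, 1.234]
ft_force: [-0.6, -4.9, 3.0]
gripper_width: 0.0181
```

```bash
python3 st.py;python3 wl.py w3; python3 -c "
import cv2;i=cv2.imread('pics/w3.png');cv2.imwrite('pics/w3c.png',cv2.resize(i[170:330,180:400],None,fx=3.6,fy=3.6))"
```

```text
9.25 [0.4841 0.087  0.0546] yaw 91.91 tilt [-4.e-04 -1.e+00 -1.e-04] j [ 1.270e-01  1.450e-01  2.166e+00 -1.000e-03  8.310e-01 -1.476e+00] F [-0.64 -4.88  2.99] M [-0.83   0.02   0.159] w 0.018112235447074597 tau6 0.126
9.25 [0.48406834 0.08700961 0.05457326] yaw 91.91356635142434 tilt [-4.48791260e-04 -9.99999890e-01 -1.35245605e-04  5.45732600e-02] j [ 1.270e-01  1.450e-01  2.166e+00 -1.000e-03  8.310e-01 -1.476e+00] F [-0.63876262 -4.88162394  2.98585879] M [-0.8302206   0.02000549  0.1586912 ] 0.018112235447074597
```

View pics/w3c.png

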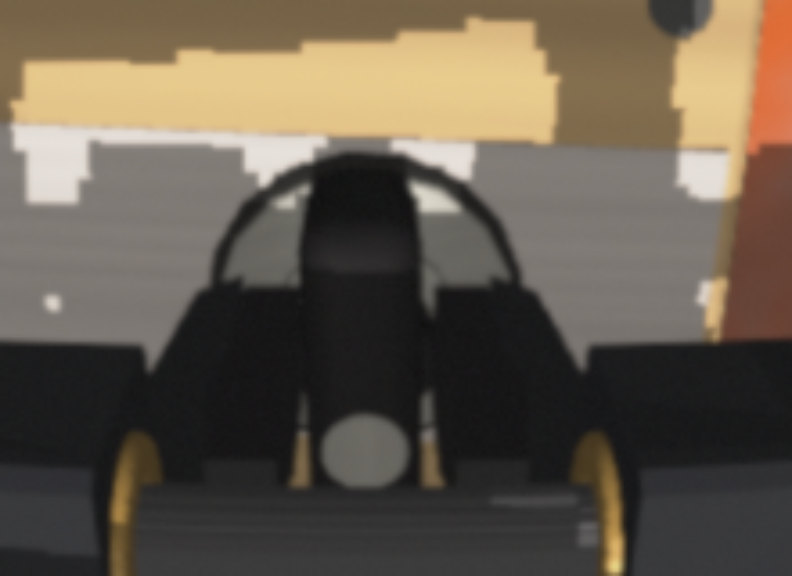

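Knob A pushed back with 0.15 N m (joint-6 torque 0.126) at 3°, so it is tight. I'm turning it back, releasing and moving to B.

Request:
servo_tool(targets="0 0 0 0 -0.05 0;0 0 0 0 -0.1 0;0 0 0 0 -0.1 0;0 0 0 0 -0.1 0;0 -0.2 0 0 -0.1 0;0 -0.45 0 0 -0.1 0;0 -0.7 0 0 -0.1 0;0 -0.95 0 0 -0.1 0", fingers=120)

```text
clock: 10.3
position: [0.4844, 0.0873, 0.1324]
eef_rot: [-1.169, -1.273, 1.271]
ft_force: [-0.4, 0.1, 0.6]
gripper_width: 0.0465
```

Request:
servo_tool(targets="-0.12 0 0 0 0.12 0;-0.25 0 0 0 0.25 0;-0.37 0 0 0 0.37 0;-0.5 0 0 0 0.5 0;-0.62 0 0 0 0.62 0;-0.75 0 0 0 0.75 0;-0.88 0 0 0 0.88 0;-1 0 0 0 1 0")

```text
clock: 11.3
position: [0.4912, 0.0071, 0.1318]
eef_rot: [-1.387, -0.88, 0.878]
ft_force: [-0.2, 0.2, -0.3]
gripper_width: 0.0467
```

```bash
python3 wl.py w4; python3 knob.py w4 .482 -.037; python3 knob.py w4 .4845 .0873
```

```text
11.3 [0.49123261 0.00713296 0.13178938] yaw 64.7424940494882 tilt [ 6.53535751e-04 -9.99998964e-01 -1.28242768e-03  1.31789383e-01] j [-0.036  0.033  2.116  0.     0.991 -1.166] F [-0.23205124  0.16841011 -0.32905997] M [-0.07216778 -0.01178169  0.03397835] 0.04672948962372658
[218.09734513 226.9380531 ] 904 ((474.225830078125, -30.66887092590332), (14.409570693969727, 33.88107681274414), 50.830482482910156) 0.06422053647547035
pca -42.28722073226884
[387.26885435 167.98791019] 1737 ((484.5218811035156, 86.8875503540039), (55.22601318359375, 14.519291877746582), 5.055967807769775) 0.06467959175986407
pca 4.867042226351726
```

View pics/w4.png

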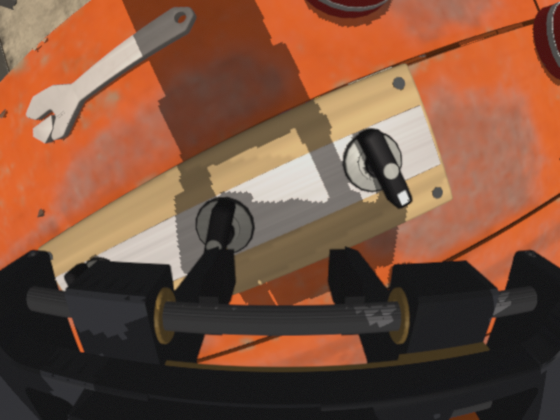

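The picture shows A at (385,165), still at 5.0°, so it is unmoved. B is at (220,225). Moving over B.

Request:
servo_tool(targets="-0.15 0 -0.03 0 0.12 0;-0.3 0 -0.06 0 0.25 0;-0.45 0 -0.1 0 0.37 0;-0.55 0 -0.13 0 0.49 0;-0.55 0 -0.13 0 0.49 0;-0.55 0 -0.13 0 0.49 0;-0.55 0 -0.13 0 0.49 0;-0.55 0 -0.13 0 0.49 0")

```text
clock: 12.35
position: [0.4815, -0.0365, 0.1305]
eef_rot: [-1.46, -0.684, 0.684]
ft_force: [0.1, 0.3, 0.5]
gripper_width: 0.0469
```

```bash
python3 wl.py w5; python3 knob.py w5 .482 -.037
```

```text
12.35 [ 0.48153376 -0.03650896  0.13049288] yaw 50.21768391884779 tilt [-1.70272652e-05 -9.99999996e-01  8.22961879e-05  1.30492885e-01] j [-0.127  0.019  2.133  0.     0.99  -1.004] F [0.11357149 0.31306401 0.53506522] M [-0.09184449 -0.00263087 -0.02298648] 0.046866222278768147
[280.29288215 230.0210035 ] 1714 ((482.841796875, -37.38475036621094), (13.753719329833984, 55.29838562011719), 49.653541564941406) 0.0646100304999824
pca -40.1607421134076
```

View pics/w5.png

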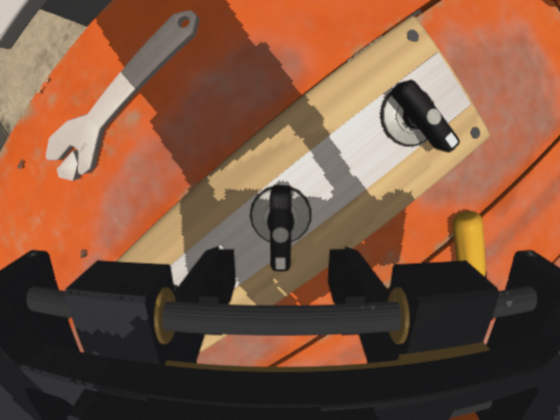

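The picture shows B at (280,230), centred between the fingers and aligned. Descending and gripping.

Request:
servo_tool(targets="0 0.2 -0.02 0 0 0;0 0.4 -0.02 0 0 0;0 0.6 -0.02 0 0 0;0 0.8 -0.02 0 0 0;0 0.95 -0.02 0 0 0;0 0.95 -0.02 0 0 0;0 0.95 -0.02 0 0 0;0 0.95 -0.02 0 0 0")

```text
clock: 13.4
position: [0.4835, -0.0379, 0.0552]
eef_rot: [-1.461, -0.685, 0.683]
ft_force: [0.5, -0.5, 0.7]
gripper_width: 0.0471
```

Request:
servo_tool(targets="0 0 0 0 0 0;0 0 0 0 0 0;0 0 0 0 0 0;0 0 0 0 0 0;0 0 0 0 0 0;0 0 0 0 0 0;0 0 0 0 0 0;0 0 0 0 0 0", fingers=255)

```text
clock: 14.4
position: [0.4825, -0.0381, 0.0546]
eef_rot: [-1.461, -0.683, 0.685]
ft_force: [-3.2, -3.4, 4.7]
gripper_width: 0.0181
```

```bash
python3 st.py
```

```text
14.4 [ 0.4825 -0.0381  0.0546] yaw 50.19 tilt [-8.e-04 -1.e+00  0.e+00] j [-1.300e-01  1.310e-01  2.181e+00 -1.000e-03  8.300e-01 -1.005e+00] F [-3.24 -3.43  4.74] M [-0.797  0.543 -0.017] w 0.018065830569905586 tau6 0.006
```

Request:
servo_tool(targets="0 0 0 0 0.03 0;0 0 0 0 0.05 0;0 0 0 0 0.07 0;0 0 0 0 0.1 0;0 0 0 0 0.1 0;0 0 0 0 0.1 0;0 0 0 0 0.1 0;0 0 0 0 0.1 0")

```text
clock: 15.4
position: [0.4825, -0.0381, 0.0546]
eef_rot: [-1.474, -0.643, 0.645]
ft_force: [-3.1, -4.4, 4.3]
gripper_width: 0.0183
```

```bash
python3 st.py
```

```text
15.4 [ 0.4825 -0.0381  0.0546] yaw 47.22 tilt [-9.e-04 -1.e+00 -1.e-04] j [-1.300e-01  1.310e-01  2.181e+00 -1.000e-03  8.300e-01 -9.530e-01] F [-3.08 -4.35  4.33] M [-0.76   0.558  0.099] w 0.018335910459933425 tau6 0.134
```

B gave 0.12 N m (joint-6 torque 0.134), the same as A. I'll release without turning back: a tight knob springs back to −40.2° and a loose one would stay.

Request:
servo_tool(targets="0 0 0 0 0 0;0 0 0 0 0 0;0 0 0 0 0 0;0 0 0 0 0 0;0 -0.2 0 0 0 0;0 -0.45 0 0 0 0;0 -0.7 0 0 0 0;0 -0.95 0 0 0 0", fingers=120)

```text
clock: 16.4
position: [0.4831, -0.0378, 0.1324]
eef_rot: [-1.474, -0.644, 0.642]
ft_force: [0.5, -0.4, -0.5]
gripper_width: 0.0467
```

```bash
python3 wl.py w6; python3 knob.py w6 .4828 -.0374
```

```text
16.4 [ 0.48312138 -0.0377934   0.1323664 ] yaw 47.17219405451995 tilt [ 8.49674347e-04 -9.99999122e-01 -1.01700304e-03  1.32366398e-01] j [-0.13   0.019  2.129  0.     0.992 -0.953] F [ 0.51469    -0.42984419 -0.47664883] M [ 0.00323513  0.01699193 -0.033756  ] 0.046694673437571714
[279.98466077 225.9640118 ] 1695 ((482.5245361328125, -37.347023010253906), (14.04964542388916, 54.96802520751953), 50.339988708496094) 0.06428510319941963
pca -39.750050321791576
```

B sprang back to −39.8°, so it is tight. That leaves C, which still needs confirming by feel.

Request:
servo_tool(targets="-0.12 0 -0.12 0 -0.12 0;-0.25 0 -0.25 0 -0.25 0;-0.37 0 -0.37 0 -0.37 0;-0.5 0 -0.5 0 -0.5 0;-0.62 0 -0.62 0 -0.62 0;-0.75 0 -0.75 0 -0.75 0;-0.88 0 -0.88 0 -0.88 0;-1 0 -1 0 -1 0")

```text
clock: 17.45
position: [0.4872, -0.1514, 0.131]
eef_rot: [-1.307, -1.045, 1.044]
ft_force: [-0.5, -0.3, 0.1]
gripper_width: 0.0472
```

```bash
python3 wl.py w7; python3 knob.py w7 .4806 -.169
```

```text
17.45 [ 0.48724967 -0.15139866  0.1310417 ] yaw 77.28875061455959 tilt [-3.52184115e-05 -9.99999666e-01 -8.17052886e-04  1.31041704e-01] j [-0.35   0.07   2.078  0.     0.993 -1.699] F [-0.46332016 -0.33239483  0.07163868] M [ 0.02421139 -0.03281366 -0.04579005] 0.04715552510793791
[248.94703872 224.00398633] 1756 ((480.56732177734375, -171.0213165283203), (14.47988510131836, 55.289798736572266), 81.09347534179688) 0.0646812484664144
pca -8.641426056804388
```

View pics/w7.png

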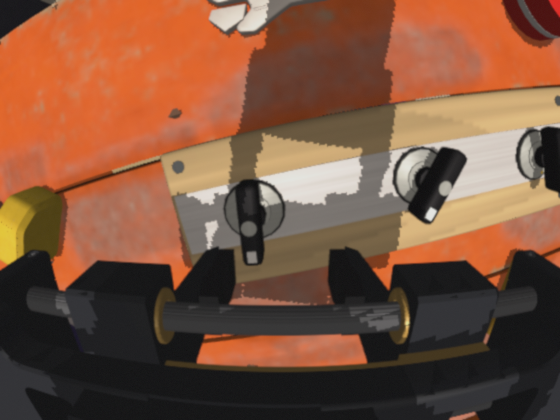

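The picture shows C at (249,224), yaw −8.8°. I'm centring, descending, gripping and giving a gentle test turn.

Request:
servo_tool(targets="-0.15 0 0.02 0 -0.07 0;-0.26 0 0.03 0 -0.13 0;-0.26 0 0.03 0 -0.13 0;-0.26 0.2 0.03 0 -0.13 0;-0.26 0.45 0.03 0 -0.13 0;-0.26 0.7 0.03 0 -0.13 0;-0.26 0.95 0.03 0 -0.13 0;-0.26 0.95 0.03 0 -0.13 0")

```text
clock: 18.5
position: [0.478, -0.1693, 0.052]
eef_rot: [-1.274, -1.091, 1.095]
ft_force: [-0.3, -0.1, -0.1]
gripper_width: 0.0468
```

Request:
servo_tool(targets="0 0 0 0 0 0;0 0 0 0 0 0;0 0 0 0 0 0;0 0 0 0 0 0;0 0 0 0 0 0;0 0 0 0 0 0;0 0 0 0 0 0;0 0 0 0 0 0", fingers=255)

```text
clock: 19.5
position: [0.4808, -0.1713, 0.0553]
eef_rot: [-1.281, -1.094, 1.094]
ft_force: [-0.5, -5.0, 5.3]
gripper_width: 0.0181
```

```bash
python3 st.py
```

```text
19.5 [ 0.4808 -0.1713  0.0553] yaw 81.09 tilt [-0.001  -1.     -0.0015] j [-3.910e-01  1.750e-01  2.128e+00 -1.000e-03  8.370e-01 -1.805e+00] F [-0.48 -4.99  5.28] M [-0.666  0.237  0.024] w 0.018135053260081496 tau6 0.003
```

Request:
servo_tool(targets="0 0 0 0 0.03 0;0 0 0 0 0.05 0;0 0 0 0 0.07 0;0 0 0 0 0.1 0;0 0 0 0 0.1 0;0 0 0 0 0.1 0;0 0 0 0 0.1 0;0 0 0 0 0.1 0")

```text
clock: 20.5
position: [0.4807, -0.1713, 0.0553]
eef_rot: [-1.302, -1.055, 1.055]
ft_force: [-1.2, -4.2, 5.6]
gripper_width: 0.018
```

```bash
python3 st.py
```

```text
20.5 [ 0.4807 -0.1713  0.0553] yaw 78.09 tilt [-9.0e-04 -1.0e+00 -1.5e-03] j [-3.910e-01  1.750e-01  2.128e+00 -1.000e-03  8.370e-01 -1.753e+00] F [-1.22 -4.17  5.62] M [-0.743  0.197  0.101] w 0.01797060403584837 tau6 0.047
```

Joint-6 torque is only 0.047 N m at 3°, against 0.13 on A and B, so C is the loose one. I'll turn it to just short of the earliest stop, then go in small steps.

Request:
servo_tool(targets="0 0 0 0 0.13 0;0 0 0 0 0.26 0;0 0 0 0 0.39 0;0 0 0 0 0.52 0;0 0 0 0 0.65 0;0 0 0 0 0.78 0;0 0 0 0 0.9 0;0 0 0 0 0.95 0")

```text
clock: 21.5
position: [0.4807, -0.1715, 0.0553]
eef_rot: [-1.465, -0.676, 0.675]
ft_force: [-2.3, -5.7, 5.0]
gripper_width: 0.0179
```

```bash
python3 st.py
```

```text
21.5 [ 0.4807 -0.1715  0.0553] yaw 49.54 tilt [-4.0e-04 -1.0e+00 -1.9e-03] j [-3.910e-01  1.750e-01  2.128e+00 -1.000e-03  8.370e-01 -1.255e+00] F [-2.3  -5.69  5.03] M [-0.835  0.306  0.051] w 0.017892866593415605 tau6 -0.071
```

Request:
servo_tool(targets="0 0 0 0 0.02 0;0 0 0 0 0.04 0;0 0 0 0 0.06 0;0 0 0 0 0.08 0;0 0 0 0 0.1 0;0 0 0 0 0.12 0;0 0 0 0 0.13 0;0 0 0 0 0.13 0")

```text
clock: 22.5
position: [0.4806, -0.1715, 0.0553]
eef_rot: [-1.481, -0.624, 0.623]
ft_force: [-2.2, -5.0, 5.9]
gripper_width: 0.018
```

```bash
python3 st.py
```

```text
22.5 [ 0.4806 -0.1715  0.0553] yaw 45.7 tilt [-4.0e-04 -1.0e+00 -1.9e-03] j [-3.910e-01  1.750e-01  2.128e+00 -1.000e-03  8.370e-01 -1.188e+00] F [-2.22 -5.04  5.94] M [-0.865  0.349  0.029] w 0.018020689581065556 tau6 0.064
```

Request:
servo_tool(targets="0 0 0 0 0.03 0;0 0 0 0 0.06 0;0 0 0 0 0.09 0;0 0 0 0 0.12 0;0 0 0 0 0.13 0;0 0 0 0 0.13 0;0 0 0 0 0.13 0;0 0 0 0 0.13 0")

```text
clock: 23.5
position: [0.4806, -0.1715, 0.0553]
eef_rot: [-1.496, -0.571, 0.571]
ft_force: [-2.1, -5.7, 5.9]
gripper_width: 0.0177
```

```bash
python3 st.py
```

```text
23.5 [ 0.4806 -0.1715  0.0553] yaw 41.8 tilt [-3.0e-04 -1.0e+00 -1.8e-03] j [-3.910e-01  1.750e-01  2.128e+00 -1.000e-03  8.370e-01 -1.120e+00] F [-2.08 -5.71  5.91] M [-0.987  0.323  0.021] w 0.0177457117295286 tau6 0.05
```

Request:
servo_tool(targets="0 0 0 0 0.03 0;0 0 0 0 0.06 0;0 0 0 0 0.09 0;0 0 0 0 0.12 0;0 0 0 0 0.12 0;0 0 0 0 0.12 0;0 0 0 0 0.12 0;0 0 0 0 0.12 0")

```text
clock: 24.5
position: [0.4806, -0.1715, 0.0553]
eef_rot: [-1.509, -0.522, 0.522]
ft_force: [-2.1, -5.5, 5.2]
gripper_width: 0.0183
```

```bash
python3 st.py
```

```text
24.5 [ 0.4806 -0.1715  0.0553] yaw 38.2 tilt [-2.0e-04 -1.0e+00 -1.9e-03] j [-3.910e-01  1.750e-01  2.128e+00 -1.000e-03  8.370e-01 -1.057e+00] F [-2.14 -5.53  5.17] M [-0.901  0.391  0.064] w 0.018312996454483525 tau6 0.047
```

Still loose at 43°.

Request:
servo_tool(targets="0 0 0 0 0.03 0;0 0 0 0 0.06 0;0 0 0 0 0.09 0;0 0 0 0 0.12 0;0 0 0 0 0.12 0;0 0 0 0 0.12 0;0 0 0 0 0.12 0;0 0 0 0 0.12 0")

```text
clock: 25.5
position: [0.4806, -0.1715, 0.0553]
eef_rot: [-1.52, -0.474, 0.473]
ft_force: [-1.9, -5.0, 5.7]
gripper_width: 0.0178
```

```bash
python3 st.py
```

```text
25.5 [ 0.4806 -0.1715  0.0553] yaw 34.6 tilt [-1.0e-04 -1.0e+00 -1.9e-03] j [-3.910e-01  1.750e-01  2.128e+00 -2.000e-03  8.370e-01 -9.940e-01] F [-1.89 -5.    5.66] M [-0.881  0.382  0.041] w 0.01779817639641633 tau6 0.047
```

Request:
servo_tool(targets="0 0 0 0 0.03 0;0 0 0 0 0.06 0;0 0 0 0 0.09 0;0 0 0 0 0.12 0;0 0 0 0 0.12 0;0 0 0 0 0.12 0;0 0 0 0 0.12 0;0 0 0 0 0.12 0")

```text
clock: 26.5
position: [0.4805, -0.1715, 0.0553]
eef_rot: [-1.531, -0.424, 0.424]
ft_force: [-1.1, -5.5, 6.0]
gripper_width: 0.018
```

```bash
python3 st.py
```

```text
26.5 [ 0.4805 -0.1715  0.0553] yaw 31.0 tilt [-1.0e-04 -1.0e+00 -1.9e-03] j [-3.910e-01  1.750e-01  2.128e+00 -2.000e-03  8.370e-01 -9.310e-01] F [-1.1  -5.47  5.96] M [-0.915  0.325  0.077] w 0.017969244187705968 tau6 0.047
```

Request:
servo_tool(targets="0 0 0 0 0.03 0;0 0 0 0 0.06 0;0 0 0 0 0.09 0;0 0 0 0 0.12 0;0 0 0 0 0.12 0;0 0 0 0 0.12 0;0 0 0 0 0.12 0;0 0 0 0 0.12 0")

```text
clock: 27.5
position: [0.4805, -0.1715, 0.0553]
eef_rot: [-1.54, -0.375, 0.375]
ft_force: [-1.7, -5.5, 6.2]
gripper_width: 0.0179
```

```bash
python3 st.py
```

```text
27.5 [ 0.4805 -0.1715  0.0553] yaw 27.4 tilt [ 0.     -1.     -0.0019] j [-3.910e-01  1.750e-01  2.128e+00 -2.000e-03  8.370e-01 -8.680e-01] F [-1.72 -5.48  6.25] M [-0.946  0.407  0.022] w 0.017917946202152528 tau6 0.047
```

Request:
servo_tool(targets="0 0 0 0 0.03 0;0 0 0 0 0.06 0;0 0 0 0 0.09 0;0 0 0 0 0.12 0;0 0 0 0 0.12 0;0 0 0 0 0.12 0;0 0 0 0 0.12 0;0 0 0 0 0.12 0")

```text
clock: 28.5
position: [0.4805, -0.1716, 0.0553]
eef_rot: [-1.548, -0.327, 0.326]
ft_force: [-1.2, -6.2, 6.2]
gripper_width: 0.0181
```

```bash
python3 st.py
```

```text
28.5 [ 0.4805 -0.1716  0.0553] yaw 23.83 tilt [ 0.     -1.     -0.0019] j [-3.910e-01  1.750e-01  2.128e+00 -2.000e-03  8.370e-01 -8.060e-01] F [-1.19 -6.19  6.2 ] M [-0.885  0.37   0.137] w 0.018130786615194308 tau6 0.171
```

C came up firm at 57° (≈1.0 rad) with joint-6 torque 0.17 N m, which is within the stated range. I'm letting go without backing off, lifting and checking.

Request:
servo_tool(targets="0 0 0 0 0 0;0 0 0 0 0 0;0 0 0 0 0 0;0 0 0 0 0 0;0 -0.3 0 0 0 0;0 -0.6 0 0 0 0;0 -0.85 0 0 0 0;0 -1 0 0 0 0", fingers=100)

```text
clock: 29.5
position: [0.4805, -0.1707, 0.1356]
eef_rot: [-1.547, -0.326, 0.325]
ft_force: [0.1, 0.7, -0.1]
gripper_width: 0.0532
```

```bash
python3 wl.py w8; python3 knob.py w8 .4806 -.171; python3 - <<'E'
from h import *
d=np.load('pics/scene0.npy');P=cloud('scene',d)
q=P[100:150,285:310].reshape(-1,3);q=q[(q[:,2]>.05)];print('bottle',q.min(0),q.max(0),np.median(q,0))
E
```

```text
29.5 [ 0.48054843 -0.17067218  0.1355637 ] yaw 23.776658503466567 tilt [ 1.00585302e-03 -9.99999141e-01 -8.40406372e-04  1.35563695e-01] j [-0.39   0.064  2.076  0.     1.001 -0.805] F [ 0.14570145  0.70636405 -0.07310941] M [-0.05706103  0.02261574  0.05177095] 0.05323909986502933
[280.36231003 225.95744681] 1645 ((480.8505554199219, -170.6091766357422), (14.130983352661133, 54.917388916015625), 28.39314842224121) 0.06448565277143734
pca -61.75477742140884
bottle [-0.06969783 -0.60588129  0.05014059] [0.73794563 0.25217388 1.07113802] [0.68913366 0.20675662 0.12510314]
```

View pics/w8.png

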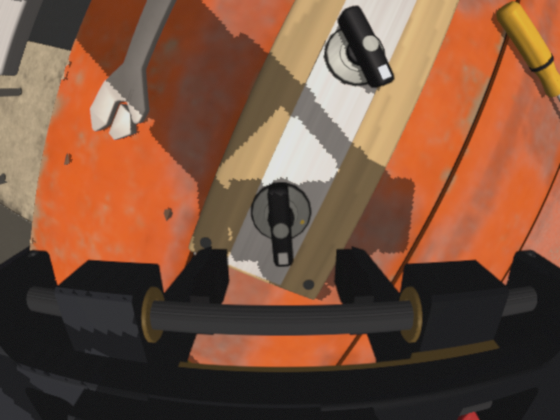

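The picture shows C at (281,225), now at −61.8°: 53° (0.925 rad) clockwise of its start, after the elastic spring-back. B still looks unchanged at (360,45). Now I'll fetch the farthest cap.

Request:
servo_tool(targets="0.05 -0.08 0.12 0 -0.09 0;0.1 -0.16 0.25 0 -0.18 0;0.14 -0.24 0.37 0 -0.27 0;0.19 -0.32 0.5 0 -0.35 0;0.24 -0.4 0.62 0 -0.44 0;0.29 -0.48 0.75 0 -0.53 0;0.33 -0.56 0.88 0 -0.62 0;0.38 -0.62 1 0 -0.7 0")

```text
clock: 30.55
position: [0.4757, -0.0844, 0.1846]
eef_rot: [-1.483, -0.613, 0.613]
ft_force: [0.7, 0.8, -0.5]
gripper_width: 0.0536
```

Request:
servo_tool(targets="0.11 0 0.12 0 0 0;0.22 0 0.25 0 0 0;0.33 0 0.37 0 0 0;0.44 0 0.5 0 0 0;0.55 0 0.62 0 0 0;0.66 0 0.75 0 0 0;0.77 0 0.87 0 0 0;0.88 0 1 0 0 0")

```text
clock: 31.55
position: [0.4693, 0.0221, 0.1841]
eef_rot: [-1.483, -0.611, 0.611]
ft_force: [-0.4, -0.3, 0.1]
gripper_width: 0.0536
```

Request:
servo_tool(targets="0.11 0 0.12 0 0 0;0.22 0 0.25 0 0 0;0.33 0 0.37 0 0 0;0.44 0 0.5 0 0 0;0.55 0 0.62 0 0 0;0.66 0 0.75 0 0 0;0.77 0 0.87 0 0 0;0.88 0 1 0 0 0")

```text
clock: 32.55
position: [0.4629, 0.1285, 0.1841]
eef_rot: [-1.483, -0.611, 0.611]
ft_force: [-0.4, 0.3, 0.5]
gripper_width: 0.0535
```

Request:
servo_tool(targets="0.11 0 0.12 0 0 0;0.22 0 0.25 0 0 0;0.33 0 0.37 0 0 0;0.44 0 0.5 0 0 0;0.55 0 0.62 0 0 0;0.66 0 0.75 0 0 0;0.77 0 0.87 0 0 0;0.88 0 1 0 0 0")

```text
clock: 33.55
position: [0.4565, 0.2349, 0.1841]
eef_rot: [-1.483, -0.611, 0.611]
ft_force: [-0.2, -0.5, 0.1]
gripper_width: 0.0536
```

```bash
python3 wl.py w9; cat > post.py <<'E'
import sys,pickle
from h import *
n=sys.argv[1]
c=robot.camera_info('wrist');o,T=pickle.load(open(f'pics/{n}.pkl','rb'));d=np.load(f'pics/{n}.npy');P=wcloud(d,T,c)
g=np.hypot(P[...,0]-.452,P[...,1]-.34)<.06
for a,b in [(.09,.11),(.05,.068)]:
    q=P[g&(d>0)&(P[...,2]>a)&(P[...,2]<b)]
    if len(q)>20: print(a,len(q),cv2.minEnclosingCircle(q[:,:2].astype(np.float32)*1000),q.mean(0),q[:,2].max())
p=T[:3,3];print('tool',p,T[:3,:3].T@(np.array([.452,.34,.082])-p))
E
python3 post.py w9
```

```text
33.55 [0.45651341 0.23487756 0.18411415] yaw 44.77252042434734 tilt [ 1.38131224e-05 -9.99999999e-01 -3.00751636e-05  1.84114151e-01] j [ 0.427  0.017  2.025 -0.     1.099 -0.355] F [-0.15714373 -0.46381288  0.08802574] M [-0.01887466 -0.01908362 -0.01299822] 0.05364391168167179
0.09 638 ((455.0628662109375, 343.0469055175781), 10.376468658447266) [0.45425402 0.34260159 0.09502949] 0.09785765555351811
0.05 6976 ((454.8435974121094, 343.4319152832031), 41.129486083984375) [0.45277486 0.34130872 0.05952434] 0.06791701699394762
tool [0.45651341 0.23487756 0.18411415] [0.07083157 0.10211279 0.07780916]
```

View pics/w9.png

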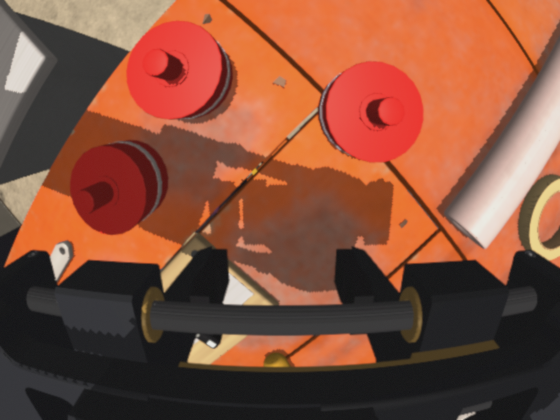

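The picture shows the target cap at (372,110) with centre (0.4548, 0.3430) and radius 41 mm. The other two caps are at (178,70) and (118,187).

Request:
servo_tool(targets="0.16 0 0.16 0 0 0;0.32 0 0.32 0 0 0;0.48 0 0.49 0 0 0;0.63 0.1 0.65 0 0 0;0.78 0.2 0.81 0 0 0;0.94 0.3 0.97 0 0 0;0.94 0.4 0.97 0 0 0;0.94 0.4 0.97 0 0 0")

```text
clock: 34.6
position: [0.4545, 0.3414, 0.1507]
eef_rot: [-1.484, -0.609, 0.613]
ft_force: [1.5, -0.1, -1.3]
gripper_width: 0.0539
```

```bash
python3 wl.py w10;python3 post.py w10
```

```text
34.6 [0.45449944 0.34142429 0.15070782] yaw 44.79489767233296 tilt [-2.76681878e-03 -9.99996153e-01  1.95565968e-04  1.50707825e-01] j [ 0.601  0.157  1.94  -0.     1.047 -0.181] F [ 1.48541456 -0.13773483 -1.28607279] M [-0.02623108  0.03513135  0.02110807] 0.05387137550061897
0.09 847 ((454.9626770019531, 343.6496887207031), 10.11005687713623) [0.45427619 0.34431025 0.09490549] 0.09719733710371686
0.05 8736 ((454.88232421875, 343.4786376953125), 41.208457946777344) [0.4520299  0.34608353 0.05934024] 0.06796554359339263
tool [0.45449944 0.34142429 0.15070782] [-0.00258709  0.06871539  0.00073687]
```

View pics/w10.png

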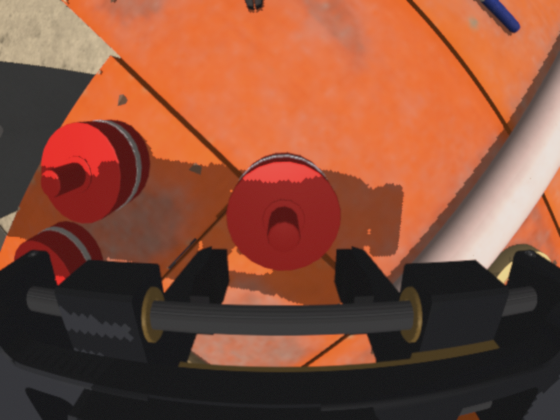

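The picture shows the post at (284,230), centred between the jaws. Descending and gripping.

Request:
servo_tool(targets="0.01 0.2 0.01 0 0 0;0.02 0.4 0.01 0 0 0;0.02 0.6 0.01 0 0 0;0.02 0.75 0.01 0 0 0;0.02 0.84 0.01 0 0 0;0.02 0.84 0.01 0 0 0;0.02 0.84 0.01 0 0 0;0.02 0.84 0.01 0 0 0")

```text
clock: 35.65
position: [0.4563, 0.3441, 0.0856]
eef_rot: [-1.483, -0.612, 0.61]
ft_force: [0.7, -0.5, -0.2]
gripper_width: 0.0536
```

Request:
servo_tool(targets="0 0 0 0 0 0;0 0 0 0 0 0;0 0 0 0 0 0;0 0 0 0 0 0;0 0 0 0 0 0;0 0 0 0 0 0;0 0 0 0 0 0;0 0 0 0 0 0", fingers=255)

```text
clock: 36.65
position: [0.4558, 0.3437, 0.0849]
eef_rot: [-1.483, -0.611, 0.611]
ft_force: [-0.5, -0.6, 1.3]
gripper_width: 0.0193
```

Request:
servo_tool(targets="0 -0.1 0 0 0 0;0 -0.25 0 0 0 0;0 -0.4 0 0 0 0;0 -0.55 0 0 0 0;0 -0.7 0 0 0 0;0 -0.85 0 0 0 0;0 -1 0 0 0 0;0 -1 0 0 0 0")

```text
clock: 37.65
position: [0.4566, 0.3443, 0.1664]
eef_rot: [-1.483, -0.613, 0.609]
ft_force: [0.1, 0.1, -0.8]
gripper_width: 0.0197
```

```bash
python3 wl.py w11
```

```text
37.65 [0.45660794 0.34427484 0.16641439] yaw 44.77322415543111 tilt [ 2.54259280e-03 -9.99996668e-01 -4.46912749e-04  1.66414386e-01] j [ 0.602  0.144  1.924  0.     1.072 -0.179] F [ 0.10196751  0.06930931 -0.82582168] M [-0.05536296  0.03471618  0.01690277] 0.01974050870240041
```

View pics/w11.png

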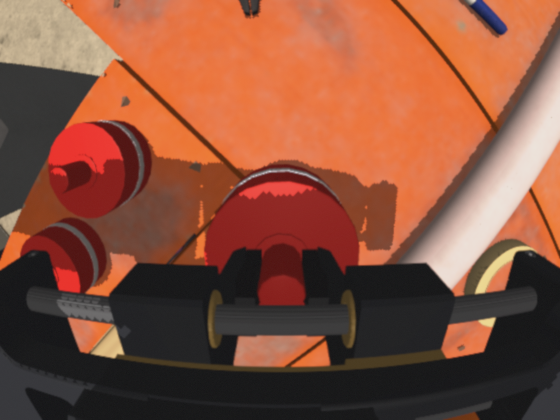

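The picture shows the cap held by its post and clear of the bench, with the two other caps untouched. Carrying it to C.

Request:
servo_tool(targets="-0.11 -0.06 -0.12 0 0 0;-0.22 -0.12 -0.24 0 0 0;-0.33 -0.2 -0.36 0 0 0;-0.43 -0.2 -0.48 0 0 0;-0.54 -0.2 -0.6 0 0 0;-0.65 -0.2 -0.72 0 0 0;-0.75 -0.2 -0.84 0 0 0;-0.86 -0.2 -0.96 0 0 0")

```text
clock: 38.7
position: [0.4611, 0.2399, 0.1808]
eef_rot: [-1.483, -0.611, 0.611]
ft_force: [0.3, -0.1, -1.4]
gripper_width: 0.0194
```

Request:
servo_tool(targets="-0.11 0 -0.12 0 0 0;-0.22 0 -0.24 0 0 0;-0.33 0 -0.36 0 0 0;-0.43 0 -0.48 0 0 0;-0.54 0 -0.6 0 0 0;-0.65 0 -0.72 0 0 0;-0.75 0 -0.84 0 0 0;-0.86 0 -0.96 0 0 0")

```text
clock: 39.7
position: [0.4664, 0.1369, 0.1809]
eef_rot: [-1.483, -0.611, 0.611]
ft_force: [0.3, 0.6, -0.4]
gripper_width: 0.0196
```

Request:
servo_tool(targets="-0.11 0 -0.12 0 0 0;-0.22 0 -0.24 0 0 0;-0.33 0 -0.36 0 0 0;-0.43 0 -0.48 0 0 0;-0.54 0 -0.6 0 0 0;-0.65 0 -0.72 0 0 0;-0.75 0 -0.84 0 0 0;-0.86 0 -0.96 0 0 0")

```text
clock: 40.7
position: [0.4717, 0.034, 0.181]
eef_rot: [-1.483, -0.611, 0.611]
ft_force: [0.8, 0.7, -0.2]
gripper_width: 0.0194
```

Request:
servo_tool(targets="-0.11 0 -0.12 0 0 0;-0.22 0 -0.24 0 0 0;-0.33 0 -0.36 0 0 0;-0.43 0 -0.48 0 0 0;-0.54 0 -0.6 0 0 0;-0.65 0 -0.72 0 0 0;-0.75 0 -0.84 0 0 0;-0.86 0 -0.96 0 0 0")

```text
clock: 41.7
position: [0.4769, -0.069, 0.1809]
eef_rot: [-1.483, -0.611, 0.611]
ft_force: [0.3, -0.2, 0.1]
gripper_width: 0.019
```

Request:
servo_tool(targets="-0.14 0 -0.16 0 0 0;-0.29 0 -0.32 0 0 0;-0.43 0 -0.48 0 0 0;-0.57 0 -0.64 0 0 0;-0.72 0 -0.8 0 0 0;-0.86 0 -0.95 0 0 0;-0.86 0 -0.95 0 0 0;-0.86 0 -0.95 0 0 0")

```text
clock: 42.7
position: [0.4814, -0.1704, 0.1808]
eef_rot: [-1.483, -0.611, 0.611]
ft_force: [0.3, -0.2, -1.3]
gripper_width: 0.0193
```

```bash
python3 st.py; python3 - <<'E'
from h import *
im,d=robot.grab_frame('scene');cv2.imwrite('pics/s12.png',im)
cv2.imwrite('pics/s12c.png',cv2.resize(im[120:320,200:440],None,fx=3,fy=3))
E
```

```text
42.7 [ 0.4814 -0.1704  0.1808] yaw 44.75 tilt [ 1.e-04 -1.e+00  5.e-04] j [-0.389  0.016  2.033  0.     1.093 -1.171] F [ 0.33 -0.23 -1.28] M [ 0.027  0.015 -0.015] w 0.01928578484325245 tau6 -0.005
```

View pics/s12c.png

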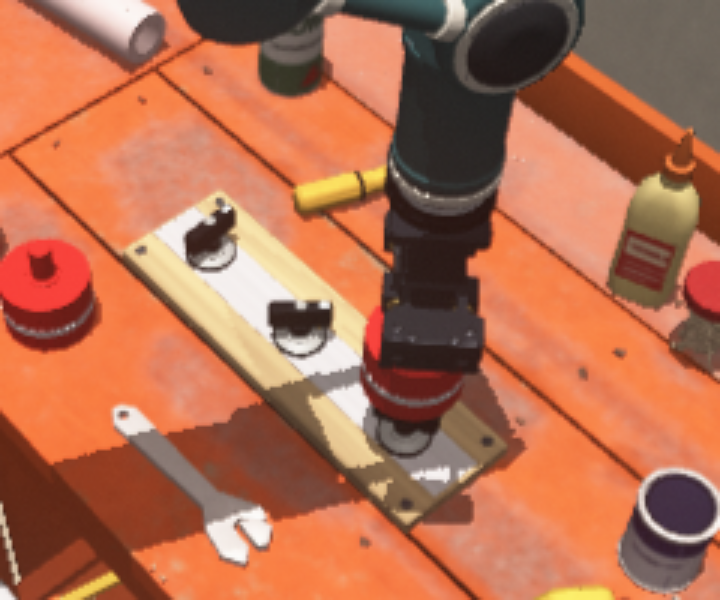

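The picture shows the cap level above C at (405,370), and A and B look as before. Lowering slowly.

Request:
servo_tool(targets="-0.01 0.15 0 0 0 0;-0.01 0.3 0 0 0 0;-0.01 0.45 0 0 0 0;-0.01 0.6 0 0 0 0;-0.01 0.75 0 0 0 0;-0.01 0.88 0 0 0 0;-0.01 0.95 0 0 0 0;-0.01 0.95 0 0 0 0")

```text
clock: 43.75
position: [0.4807, -0.1711, 0.1044]
eef_rot: [-1.482, -0.61, 0.611]
ft_force: [-0.3, 0.3, -1.2]
gripper_width: 0.0197
```

```bash
python3 st.py
```

```text
43.75 [ 0.4807 -0.1711  0.1044] yaw 44.77 tilt [-4.e-04 -1.e+00  8.e-04] j [-0.391  0.105  2.097 -0.     0.94  -1.172] F [-0.32  0.25 -1.22] M [-0.02  -0.039  0.028] w 0.019691183562405012 tau6 0.0
```

Request:
servo_tool(targets="0 0.005 0 0 0 0;0 0.01 0 0 0 0;0 0.015 0 0 0 0;0 0.015 0 0 0 0;0 0.015 0 0 0 0;0 0.015 0 0 0 0;0 0.015 0 0 0 0;0 0.015 0 0 0 0")

```text
clock: 44.75
position: [0.481, -0.1711, 0.1037]
eef_rot: [-1.483, -0.611, 0.611]
ft_force: [-0.5, -0.6, -0.3]
gripper_width: 0.0195
```

```bash
python3 st.py
```

```text
44.75 [ 0.481  -0.1711  0.1037] yaw 44.78 tilt [-0. -1.  0.] j [-0.391  0.106  2.098 -0.     0.938 -1.172] F [-0.53 -0.65 -0.25] M [ 0.006 -0.016  0.015] w 0.019458963278318645 tau6 -0.0
```

Request:
servo_tool(targets="0 0.005 0 0 0 0;0 0.01 0 0 0 0;0 0.01 0 0 0 0;0 0.01 0 0 0 0;0 0.01 0 0 0 0;0 0.01 0 0 0 0;0 0.01 0 0 0 0;0 0.01 0 0 0 0")

```text
clock: 45.75
position: [0.481, -0.1711, 0.1029]
eef_rot: [-1.483, -0.611, 0.611]
ft_force: [-0.4, -0.2, -0.2]
gripper_width: 0.0194
```

```bash
python3 st.py
```

```text
45.75 [ 0.481  -0.1711  0.1029] yaw 44.78 tilt [-0. -1.  0.] j [-0.391  0.107  2.098 -0.     0.936 -1.172] F [-0.44 -0.21 -0.23] M [0.01  0.077 0.005] w 0.019354755603085975 tau6 -0.001
```

The rim is within about 1 mm of the board, so I'm releasing and lifting straight up.

Request:
servo_tool(targets="0 0 0 0 0 0;0 0 0 0 0 0;0 0 0 0 0 0;0 0 0 0 0 0;0 0 0 0 0 0;0 0 0 0 0 0;0 0 0 0 0 0;0 0 0 0 0 0", fingers=100)

```text
clock: 46.75
position: [0.481, -0.1711, 0.1029]
eef_rot: [-1.483, -0.611, 0.611]
ft_force: [-0.9, -0.3, -0.5]
gripper_width: 0.0536
```

Request:
servo_tool(targets="0 -0.1 0 0 0 0;0 -0.25 0 0 0 0;0 -0.4 0 0 0 0;0 -0.55 0 0 0 0;0 -0.7 0 0 0 0;0 -0.85 0 0 0 0;0 -1 0 0 0 0;0 -1 0 0 0 0")

```text
clock: 47.75
position: [0.4818, -0.1715, 0.1843]
eef_rot: [-1.485, -0.612, 0.61]
ft_force: [-0.6, 0.3, -0.1]
gripper_width: 0.0535
```

Request:
servo_tool(targets="0.12 -0.12 0.12 0 0 0;0.25 -0.25 0.25 0 0 0;0.37 -0.37 0.37 0 0 0;0.5 -0.5 0.5 0 0 0;0.62 -0.62 0.62 0 0 0;0.75 -0.75 0.75 0 0 0;0.87 -0.75 0.87 0 0 0;1 -0.75 1 0 0 0")

```text
clock: 48.75
position: [0.4813, -0.0571, 0.2427]
eef_rot: [-1.483, -0.611, 0.611]
ft_force: [0.1, 0.1, 0.5]
gripper_width: 0.0537
```

```bash
python3 st.py; python3 - <<'E'
from h import *
for n in ['scene','top']:
    im,d=robot.grab_frame(n);cv2.imwrite(f'pics/{n}13.png',im);P=cloud(n,d)
    g=np.hypot(P[...,0]-.481,P[...,1]+.171)<.06
    for a,b in [(.105,.125),(.07,.09)]:
        q=P[g&(d>0)&(P[...,2]>a)&(P[...,2]<b)]
        if len(q)>10: print(n,a,len(q),cv2.minEnclosingCircle(q[:,:2].astype(np.float32)*1000),np.percentile(q[:,2],[5,50,95]))
    for x,y in [(.4845,.0873),(.4828,-.0374)]:
        q=P[(np.hypot(P[...,0]-x,P[...,1]-y)<.045)&(d>0)&(P[...,2]>.045)&(P[...,2]<.072)]
        if len(q)>10:
            w,V=np.linalg.eigh(np.cov(q[:,:2].T));v=V[:,1]*np.sign(V[0,1]);print(n,x,y,np.degrees(np.arctan2(v[1],v[0])),len(q))
im=cv2.imread('pics/scene13.png');cv2.imwrite('pics/s13c.png',cv2.resize(im[120:340,170:440],None,fx=2.7,fy=2.7))
E
```

```text
48.75 [ 0.4813 -0.0571  0.2427] yaw 44.77 tilt [-2.e-04 -1.e+00  2.e-04] j [-0.169 -0.091  2.016 -0.     1.217 -0.951] F [0.1  0.15 0.47] M [-0.066  0.051 -0.024] w 0.05366050017013091 tau6 -0.258
scene 0.105 60 ((479.6584167480469, -172.75062561035156), 11.113680839538574) [0.10656049 0.11250252 0.11639795]
scene 0.07 680 ((479.7974853515625, -172.47537231445312), 42.10382843017578) [0.07360938 0.07773287 0.0813175 ]
scene 0.4845 0.0873 4.802478940543065 140
scene 0.4828 -0.0374 -38.89362459890821 165
top 0.105 25 ((477.8398132324219, -170.5187225341797), 9.238295555114746) [0.11074835 0.11379173 0.11728568]
top 0.07 218 ((477.6102600097656, -179.31536865234375), 38.04295349121094) [0.07498412 0.0780211  0.08191953]
top 0.4845 0.0873 4.67103570377046 90
top 0.4828 -0.0374 -31.44732291388226 33
```

View pics/s13c.png

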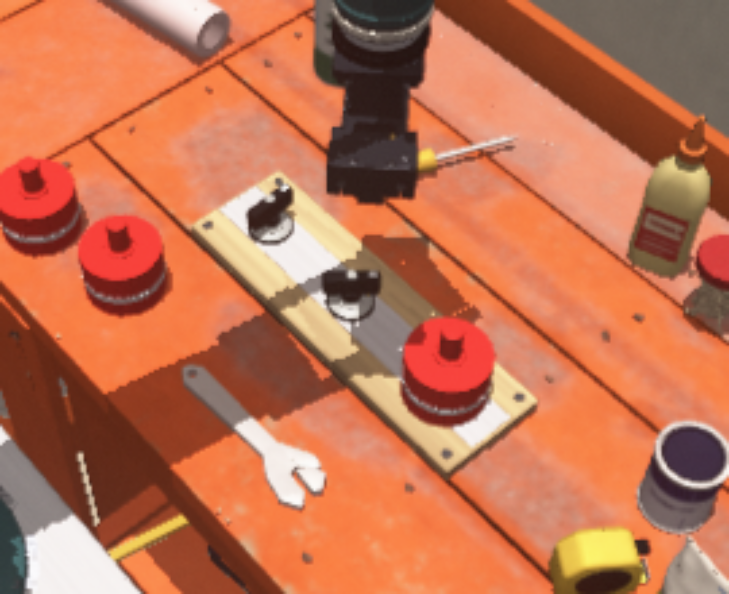

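The picture shows the cap upright over C at (448,370). Its top is at 0.078–0.079 m, which is board height plus 60 mm. A and B are unchanged and the gripper is clear.

```bash
python3 -c "
from plant import robot
print(robot.job_done(), robot.observe()['clock'])"
```

```text
the job is handed in; nothing more can be done
the job is handed in; nothing more can be done
```

I found the loose clamp screw, turned it clockwise until firm, set the red cap over it and handed the job in (clock about 49 s of the 72 s allowed).

- **Feeling the knobs:** I gave each knob a gentle 3° clockwise turn. The two nearer the caps pushed back at about 0.13 N m and returned to their yaw within about 0.5°, so both are tight. The knob at (0.481, −0.171) turned at about 0.05 N m, so it was the loose one.
- **Tightening:** I turned it clockwise until the torque rose to 0.17 N m, which is when it came up firm. It rested 53° (0.93 rad) clockwise of its start, inside the 0.6–1.1 rad range.
- **Flagging:** I took the cap farthest from the base and set it over that knob. The final pictures show it upright and centred to about 2–3 mm. Its top is at 0.078 m, against 0.079 m expected with the rim on the board. The other caps and bystanders look untouched.

**Checks that were weak or disagreed:**
- **Rim contact:** I felt no clear contact force as the rim reached the board, so I judged that from height alone.
- **Middle knob's yaw:** the last top-camera reading was −31°, from only 33 points because the arm hid most of it. The scene camera gave −38.9°, matching its first reading of −38.3°.
- **Foot dots:** I could not use the yellow dots on the feet as a check, because the bar ends or poor light hid them.

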